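# Free the ratchet pawl and push the load arm down onto the puck

## Robot

A 7-joint arm with a two-finger parallel gripper is mounted at the origin on the work surface. World frame = base frame: x ahead of the robot, y to its left, z up, the work surface at z = 0. Lengths are in m, angles in rad, forces in N, time in s.
With the tool pointing down it reaches from about 0.4 to 0.85 m from the base axis. Payload 10.4 kg.
Tool frame: the origin (TCP) lies at the very end of the fingers, on their centre line; the grasp point (between the pads) lies 19 mm behind it (manip.tcp_to_grasp is the distance from the TCP to the grasp point, in m); x points along the fingers, y is the direction in which the jaws open and shut, and the axes are right-handed (so a half turn about x gives the same grasp; the last joint's range is limited). The gripper opens to 85 mm and grips with 20 to 120 N. Pads are 22 mm wide; open, the fingers measure 114 mm over their backs; the gripper's body (76 mm by 85 mm) begins 54 mm behind the grasp point. The pads swing forward as they close: fully open they stand 13 mm farther back than shut.
Start: joints at [-1.292, 0.332, -0.065, 1.46, 0.022, 1.35, -0.088], TCP at [0.186, 0.597, 0.196] pointing down, gripper open.
Joint ranges: [-2.6, 2.6], [-0.5, 2.12], [-1.47, 1.34], [0.16, 2.42], [-1.27, 4.41], [0.06, 2.06], [-2.6, 2.6]. Speed limits (rad/s): [2.22, 2.22, 2.79, 2.79, 3.14, 3.14, 3.14].

## Interface

Orientations are given as a unit quaternion [x, y, z, w].
In Python, from workcell import manip, cams, hand_in gives the robot as it stands.
- The arm moves only by the shell command python3 -m handwheel 'ROWS' [FORCE]. ROWS is text: rows parted by semicolons, each of 7 numbers parted by spaces: the shift along the tool's x, y, z in mm, then the turn, a rotation vector about the tool's x, y, z in rad, then the finger opening in mm, from 0 to 85.4. A call has 1 to 8 rows; each row shifts and turns the commanded pose from where the row before left it, along the tool's axes as they then stand; what a row does not reach is not made up. A row lasts 1/10 s, in which the tool goes at most 50 mm and 8.59 degrees, less where a joint would pass 70% of its speed; a pose out of reach is approached as far as the arm can. A call with a gripper value outside its range is refused whole. The fingers move at their own pace and stop on an object; FORCE is the grip in N (left out, the last holds). Time passes only in rows, so rows that do not move let the fingers close. It gives the time, the measured TCP pose, the force and the opening at its end, in the units of the state.
- manip.get_obs(): the state, without advancing time (a new reading comes with each control period).
- cams.camera(name): name is "side" or "top"; returns a dict with "color" (384x512x3 uint8, blue, green, red), "depth" (384x512 float32, m along the optical axis (not along the pixel's ray), 0 where there is no reading), "camera_matrix" (3x3 intrinsics, pixels), "origin" and "attitude" of the camera in the world. Camera axes: x right, y down, z forward; pixel columns grow to the right and rows downward; lengths in m; the calibration is good to about 2 mm. A picture is of the moment at which its call begins.
- hand_in(): hands the job in, once; it reports no verdict.
Trained networks look in the newest picture that a camera, given by its name, has taken for a name from the list of things; names that differ only in an ending like _2 or _b are one class to them, and where a whole thing is asked for, a point or a joint stands for the part that bears it (a point fixed in the world has none). Each returns a list of dicts, best first, with "conf" (0 to 1); they miss things now and then, are a little off and sometimes report something else, mostly with a low value. They report only what shows in the picture. A call takes as long as a camera call.
- cams.recognise(camera, thing): "box" ([left, top, width, height] in pixels, round what is visible of it).
- cams.outline_of(camera, thing): "region" (384x512 bool, what is visible of it) and "box" ([left, top, width, height] in pixels, round what is visible of it).
The state is a dict: "clock": time; "joint_pos": joint angles; "joint_velocities": joint speeds; "tau": joint torques, N m; "position": TCP position; "ee_rot": TCP orientation; "ft_force": force on the tool from outside, world axes, zero at the start; "torque": the same for the moment, N m; "grip_width": opening from 0.0 (shut) to 1.0 (fully open).
Only numpy, scipy, OpenCV 4.12 (cv2) and the standard library are available. Lean on these libraries where they do the work, as an engineer would, in place of code of your own. Each camera call takes 0.05 s, during which the arm holds its last target.

## Task

Free the ratchet on the little press station by pressing the pawl's thumb tab down as far as it goes, then push the raised load arm all the way down past its teeth until its black foot rests on the steel puck. Work by pushing with the fingertips only: do not lift or carry anything or raise the arm, leave the pawl in its freed position, and leave the puck and the things standing around the station where they are.

Things in the scene. Friction and masses are not known exactly. Their poses are not given: they have to be found in the camera images.
- station: Press station bolted down, aluminium base plate 330 x 120 x 12 mm; it turns up at different places and yaws. Origin: centre of the plate's underside, on the work surface. Its x axis points from the pawl end towards the load arm's end (the arm swings in its x-z plane), z up. Things stand around it; the tallest is 115 mm.
- pivot (a point): Load arm's hinge axis, 30 mm behind the station's centre (station -x) and 75 mm above the work surface; the axis runs along the station's y. A toothed steel wheel of 44 mm outer radius is fixed to the arm here.
- pad (a point): Centre of the top face of the black push pad (46 mm along the arm, 48 mm across, 6 mm thick) at the free end of the load arm; with the arm level it lies 170 mm out from the hinge and 13 mm above it, and it turns with the arm. The arm is an aluminium bar 20 mm wide and 14 mm high.
- tab (a point): Centre of the top face of the pawl's flat steel thumb tab (30 mm along the station's x, 32 mm across). Hooked in, it is level, 131 mm above the work surface, 142 mm behind the station's centre; pressed right down it is 19 mm lower, 3 mm further back and slopes 20 degrees. The pawl's pin lies 52 mm from it towards the arm and 19 mm lower.
- foot (a point): Centre of the underside of the black foot (round, 44 mm across, 24 mm high) beneath the load arm, 115 mm out from the hinge; with the arm level it is 44 mm above the work surface, on the puck's top.
- pawl (a joint): Angle of the pawl, a small dark see-saw behind the toothed wheel: thumb tab at the outer end, hook in the wheel's teeth at the other, pin parallel to the arm's hinge. Rad: 0 hooked in, 0.35 tab down at its stop; the hook clears the teeth above about 0.15. The tab takes about 2 to 5 N to press and the pawl stays where it is put.
- loadarm (a joint): Load arm's angle above level, rad: 0 level, with the foot on the puck; starts between 0.78 and 0.88. While the pawl is hooked in, a tooth stops the arm from going down. The hinge is stiff: once freed the arm stays where it is left and takes about 2 to 5 N at the pad to push down.
- puck: Loose steel puck, 62 mm across and 28 mm high, in a low round seat on the station under the foot, 85 mm from the station's centre towards the arm's end. Origin: centre of its underside, 16 mm above the work surface.
- bottle: Bystander: loose white plastic bottle with black cap, 52 mm across, 115 mm high. Origin: centre of its underside.
- weight: Bystander: loose round steel weight, 56 mm across, with a knob, 40 mm high in all. Origin: centre of its underside.
- gauge: Bystander: loose round blue gauge on a small square dark foot, 60 mm wide, 95 mm high. Origin: centre of its underside.

How it is judged:
On the way, in this order (a step that is already met when the one before it is completed fails the run):
1. the pawl is pressed free while the arm is still up (value of joint pawl above 0.2 rad and value of joint loadarm above 0.65 rad), for 0.1 s.
2. the load arm is pushed down onto the puck (value of joint loadarm below 0.02 rad), for 0.1 s.
At the end, for the whole second after the job is handed in: The load arm is down with its foot on the puck (angle under 0.02 rad) and at rest, the pawl is still free (over 0.15 rad), the puck is in its seat within 10 mm of its start, and each bystander within 30 mm of its start (value of joint loadarm below 0.02 rad and not (velocity of joint loadarm above 0.05 rad/s) and not (velocity of joint loadarm below -0.05 rad/s) and value of joint pawl above 0.15 rad and distance of puck from where it was at the start of the episode below 0.01 m and distance of each of bottle, weight, gauge from where it was at the start of the episode below 0.03 m); the robot touches nothing.
It fails at once if the load arm is raised above where it stood (value of joint loadarm above 0.94 rad).
It fails at once if the puck is lifted or pushed from its seat (distance of puck from where it was at the start of the episode above 0.015 m).
It fails at once if the bottle is lifted, carried, tipped or knocked away (distance of bottle from where it was at the start of the episode above 0.03 m or angle between bottle's own z axis and vertical above 0.6 rad).
It fails at once if the weight is lifted, carried, tipped or knocked away (distance of weight from where it was at the start of the episode above 0.03 m or angle between weight's own z axis and vertical above 0.6 rad).
It fails at once if the gauge is lifted, carried, tipped or knocked away (distance of gauge from where it was at the start of the episode above 0.03 m or angle between gauge's own z axis and vertical above 0.6 rad).
It also fails if it takes over 48 s, if anything falls off the work surface, if the arm or the gripper's body presses on something with over 40 N, if the wrist force passes 120 N, or if a joint passes its speed limit or range.

## Working session

There is one attempt and no reset: what is moved stays moved. The work goes in short steps, Python scripts to look and compute and a shell command to move; the robot and the scene stay as the last step left them, time stands still between calls to the robot, and variables do not carry over. Pictures are saved under pics/ and viewed, and the job is handed in when it is done.

```bash
ls; mkdir -p pics; cat > h.py <<'E'
import numpy as np, cv2
from workcell import manip, cams, hand_in
from scipy.spatial.transform import Rotation as R
def att(c):
    a=np.array(c["attitude"],float)
    return a if a.shape==(3,3) else R.from_quat(a).as_matrix()
def proj(c,P):
    P=np.atleast_2d(P); q=(P-np.array(c["origin"]))@att(c); u=q@np.array(c["camera_matrix"]).T
    return u[:,:2]/u[:,2:]
def cloud(c):
    d=c["depth"]; K=np.array(c["camera_matrix"]); v,u=np.mgrid[:d.shape[0],:d.shape[1]]
    q=np.stack([(u-K[0,2])/K[0,0]*d,(v-K[1,2])/K[1,1]*d,d],-1)
    return q@att(c).T+np.array(c["origin"])
E
python3 - <<'E'
from h import *
for n in("side","top"):
    c=cams.camera(n); cv2.imwrite(f"pics/{n}0.png",c["color"]); np.save(f"pics/{n}0.npy",c,allow_pickle=True)
    print(n,c["origin"],c["attitude"],c["camera_matrix"])
    X=cloud(c)
    for t in("station","pad","tab","foot","pawl","loadarm","puck","bottle","weight","gauge"):
        for o in cams.outline_of(n,t)[:2]:
            m=o["region"]&(c["depth"]>0)
            p=X[m]
            print(t,round(o["conf"],2),o["box"],m.sum(), np.round(np.median(p,0),3) if m.sum() else '', np.round(np.percentile(p,[2,98],axis=0),3).tolist() if m.sum() else '')
print(manip.get_obs())
E
```

```text
pics
side [ 0.37949168 -0.61784444  0.82515205] [ 0.92620474 -0.11898693  0.05084718 -0.35412067] [[472.9598859    0.         260.46309404]
 [  0.         472.9598859  193.79241158]
 [  0.           0.           1.        ]]
station 0.61 [173.2, 131.1, 148.3, 110.0] 8030 [0.537 0.025 0.014] [[0.375, -0.036, 0.003], [0.685, 0.11, 0.22]]
pad 0.69 [194.4, 135.0, 87.6, 67.1] 1675 [0.493 0.036 0.15 ] [[0.438, 0.023, 0.058], [0.596, 0.073, 0.228]]
tab 0.73 [263.2, 168.2, 59.3, 14.2] 523 [0.627 0.023 0.129] [[0.56, -0.001, -0.001], [0.683, 0.16, 0.132]]
foot 0.7 [189.4, 131.3, 93.9, 70.1] 1658 [0.49  0.037 0.152] [[0.439, 0.023, 0.055], [0.597, 0.075, 0.228]]
pawl 0.62 [259.4, 165.4, 63.4, 17.1] 544 [0.637 0.022 0.129] [[0.559, -0.002, 0.009], [0.705, 0.135, 0.132]]
loadarm 0.75 [189.3, 136.1, 88.4, 68.9] 1647 [0.495 0.036 0.149] [[0.439, 0.023, 0.058], [0.595, 0.07, 0.228]]
puck 0.59 [196.9, 195.1, 26.7, 27.1] 668 [0.446 0.046 0.044] [[0.419, 0.026, 0.021], [0.475, 0.082, 0.047]]
bottle 0.79 [238.9, 137.2, 24.3, 42.0] 742 [0.567 0.146 0.071] [[0.545, 0.135, 0.001], [0.596, 0.263, 0.117]]
b
[... 1972 characters left out ...]
.1, 'joint_pos': array([-1.29153705,  0.33219914, -0.06468508,  1.46010286,  0.02158297,
        1.34992   , -0.08850432]), 'joint_velocities': array([ 1.52181581e-03,  4.49892571e-04,  1.95823018e-05, -4.99760642e-04,
        3.27739014e-04,  1.05224820e-03, -1.44215876e-03]), 'tau': array([ 1.33291142e-04, -6.25244880e+01,  4.88792534e-02, -3.91829109e+01,
        1.65642489e-02,  1.66893482e-03,  9.99457797e-06]), 'position': array([0.1857998 , 0.59675956, 0.19633665]), 'ee_rot': array([ 0.10634884,  0.69907396, -0.10630163,  0.69906043]), 'ft_force': array([-0.38987438,  0.21046696,  0.02209888]), 'torque': array([-0.02040646,  0.04143718, -0.0134214 ]), 'grip_width': 1.0012674648996143}
```

```bash
python3 - <<'E'
from h import *
a=np.load("pics/side0.npy",allow_pickle=True).item();b=np.load("pics/top0.npy",allow_pickle=True).item()
cv2.imwrite("pics/s1.png",cv2.resize(a["color"][90:310,120:400],None,fx=2.8,fy=2.7))
cv2.imwrite("pics/t1.png",cv2.resize(b["color"][90:310,120:400],None,fx=2.8,fy=2.7))
# plate from top cloud
X=cloud(b); m=(abs(X[...,2]-.012)<.005)&(X[...,0]>.3)&(X[...,0]<.8)&(abs(X[...,1]-.04)<.2)
m2=(b["depth"]>0)&m
n,l,st,ce=cv2.connectedComponentsWithStats(m2.astype(np.uint8))
k=1+np.argmax(st[1:,4]); P=X[l==k]
print(len(P)); r=cv2.minAreaRect((P[:,:2]*1000).astype(np.float32)); print(r, cv2.boxPoints(r))
for n_,c in(("side",a),("top",b)):
    Y=cloud(c); q=(Y[...,2]>.127)&(Y[...,2]<.136)&(Y[...,0]>.6)&(Y[...,0]<.72)&(abs(Y[...,1]-.02)<.05)
    p=Y[q]; r=cv2.minAreaRect((p[:,:2]*1000).astype(np.float32)); print(n_,len(p),p.mean(0),r)
E
```

```text
5647
((532.62841796875, 40.787315368652344), (120.03018951416016, 330.43145751953125), 79.09046936035156) [[359.0402    13.125393]
 [683.4999   -49.411667]
 [706.2167    68.449234]
 [381.75696  130.9863  ]]
side 292 [0.65217699 0.01587779 0.12948694] ((642.3302612304688, 16.231983184814453), (34.941688537597656, 86.98181915283203), 83.29350280761719)
top 410 [0.65291825 0.01748352 0.13002033] ((642.84716796875, 19.633743286132812), (31.953643798828125, 88.99234008789062), 78.94052124023438)
```

View pics/s1.png

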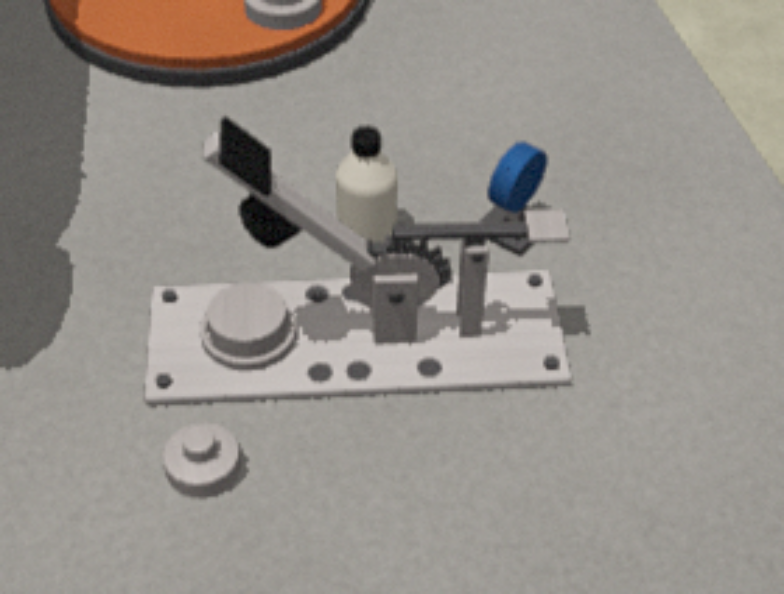

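View pics/t1.png

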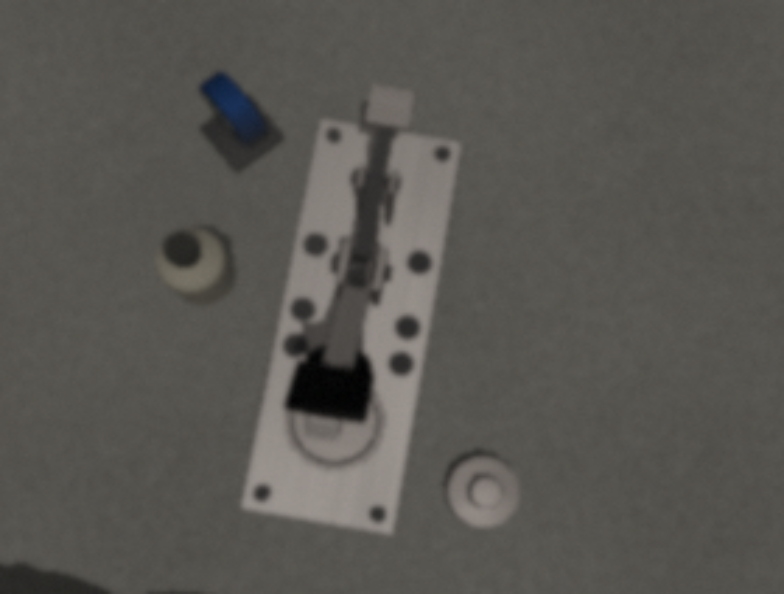

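```bash
cat >> h.py <<'E'
ex=np.array([-.982,.189,0]); ey=np.array([-.189,-.982,0]); O=np.array([.5326,.0408,0])
def S(x,y,z): return O+ex*x+ey*y+np.array([0,0,z])
def goal(p,Rg=None):
    o=manip.get_obs(); Rt=R.from_quat(o["ee_rot"]).as_matrix()
    print("pos",np.round(o["position"],4),"F",np.round(o["ft_force"],1),"t",o["clock"],"g",round(o["grip_width"],2))
    print("tool axes\n",np.round(Rt,3)); 
    print("shift mm (tool)",np.round(1000*Rt.T@(np.array(p)-o["position"]),1))
    if Rg is not None:
        rv=R.from_matrix(Rt.T@Rg).as_rotvec(); print("turn",np.round(rv,3))
E
python3 - <<'E'
from h import *
for s in(1,-1):
    Rg=np.column_stack([[0,0,-1],s*ey,np.cross([0,0,-1],s*ey)])
    goal(S(-.148,0,.28),Rg)
E
```

```text
pos [0.1858 0.5968 0.1963] F [-0.4  0.2  0. ] t 1.1 g 1.0
tool axes
 [[-0.     0.297  0.955]
 [ 0.     0.955 -0.297]
 [-1.     0.    -0.   ]]
shift mm (tool) [ -83.7 -411.2  643.5]
turn [ 3.03 -0.    0.  ]
pos [0.1858 0.5968 0.1963] F [-0.4  0.2  0. ] t 1.1 g 1.0
tool axes
 [[-0.     0.297  0.955]
 [ 0.     0.955 -0.297]
 [-1.     0.    -0.   ]]
shift mm (tool) [ -83.7 -411.2  643.5]
turn [-0.112 -0.    -0.   ]
```

```bash
python3 -m handwheel '-42 0 0 -0.112 0 0 0; -42 0 0 0 0 0 0; 0 -30 37 0 0 0 0; 0 -30 37 0 0 0 0; 0 -30 37 0 0 0 0; 0 -30 37 0 0 0 0; 0 -30 37 0 0 0 0; 0 -30 37 0 0 0 0' 40
python3 -c "
from h import *
goal(S(-.148,0,.16),np.column_stack([[0,0,-1],-ey,-ex]))"
```

```text
clock: 1.9
position: [0.3708, 0.3764, 0.2806]
ee_rot: [0.067, 0.704, -0.067, 0.704]
ft_force: [0.7, 0.8, -0.4]
grip_width: -0.002
pos [0.3708 0.3764 0.2806] F [ 0.7  0.8 -0.4] t 1.9 g -0.0
tool axes
 [[ 0.     0.189  0.982]
 [ 0.001  0.982 -0.189]
 [-1.     0.001  0.   ]]
shift mm (tool) [ 120.4 -299.2  370.2]
turn [ 0.     0.    -0.001]
```

```bash
python3 -m handwheel '0 -30 37 0 0 0 0; 0 -30 37 0 0 0 0; 0 -30 37 0 0 0 0; 0 -30 37 0 0 0 0; 0 -30 37 0 0 0 0; 0 -30 37 0 0 0 0; 0 -30 37 0 0 0 0; 0 -30 37 0 0 0 0'
python3 -m handwheel '0 -30 37 0 0 0 0; 0 -29 37 0 0 0 0; 20 0 0 0 0 0 0; 40 0 0 0 0 0 0;30 0 0 0 0 0 0;20 0 0 0 0 0 0;0 0 0 0 0 0 0'
python3 -c "
from h import *
goal(S(-.148,0,.131),np.column_stack([[0,0,-1],-ey,-ex]))
for n in('side','top'):
    c=cams.camera(n); cv2.imwrite(f'pics/{n}2.png',cv2.resize(c['color'][60:310,120:400],None,fx=2.4,fy=2.4))"
```

```text
clock: 2.7
position: [0.6162, 0.0851, 0.2805]
ee_rot: [0.067, 0.704, -0.067, 0.704]
ft_force: [1.3, 0.3, 0.1]
grip_width: -0.002
clock: 3.4
position: [0.675, 0.015, 0.1669]
ee_rot: [0.067, 0.706, -0.067, 0.702]
ft_force: [0.1, -0.1, -0.8]
grip_width: -0.001
pos [0.675  0.015  0.1669] F [ 0.1 -0.1 -0.8] t 3.4 g -0.0
tool axes
 [[-0.005  0.188  0.982]
 [-0.     0.982 -0.188]
 [-1.    -0.001 -0.005]]
shift mm (tool) [35.9 -1.5  3.5]
turn [ 0.001 -0.005  0.001]
```

View pics/side2.png

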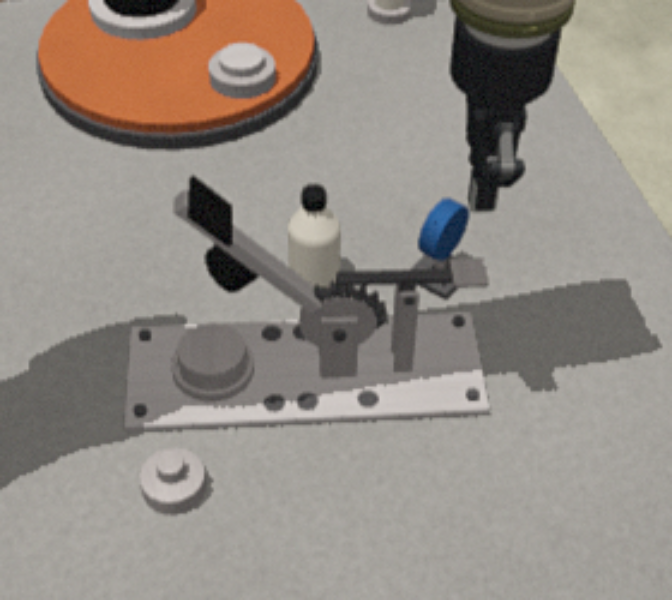

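View pics/top2.png

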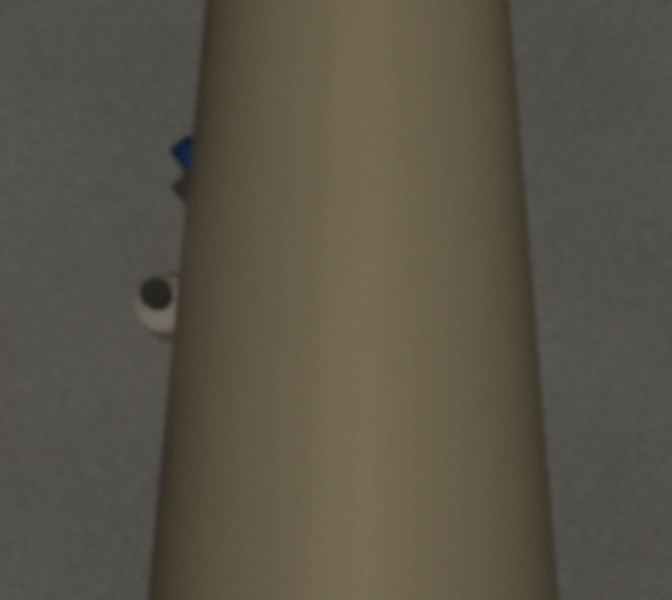

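```bash
python3 -c "
from h import *
c=np.load('pics/side0.npy',allow_pickle=True).item()
f=lambda p:print((proj(c,p)-[120,60])*2.4)
f(manip.get_obs()['position']); f(S(-.142,0,.131)); f(S(-.148,0,.167)); print(manip.get_obs()['position'])"
```

```text
[[479.53892016 232.52232671]]
[[469.60300888 267.97333041]]
[[480.88377218 237.40338159]]
[0.676993   0.01476362 0.17105368]
```

```bash
python3 -c "
from h import *
c=cams.camera('side'); o=manip.get_obs(); print(o['position'],o['clock'],proj(c,o['position']))
u,v=proj(c,o['position'])[0].astype(int)
print(np.round(cloud(c)[v-30:v+14:2,u],3).tolist())
im=c['color'].copy(); im[v,u]=(0,0,255); cv2.imwrite('pics/s3.png',cv2.resize(im[v-60:v+40,u-60:u+60],None,fx=6,fy=6,interpolation=0))"
```

```text
[0.6774746  0.01470673 0.17187411] 3.55 [[320.08700714 156.56465758]]
[[0.663, 0.004, 0.263], [0.663, 0.002, 0.26], [0.66, -0.007, 0.263], [0.66, -0.008, 0.259], [0.658, -0.012, 0.257], [0.659, -0.012, 0.253], [0.667, 0.004, 0.232], [0.667, 0.003, 0.228], [0.668, 0.003, 0.223], [0.668, 0.003, 0.218], [0.671, 0.008, 0.207], [0.767, 0.212, -0.001], [0.764, 0.204, -0.0], [0.762, 0.199, -0.002], [0.759, 0.191, -0.001], [0.756, 0.183, 0.0], [0.753, 0.174, 0.002], [0.751, 0.169, 0.0], [0.749, 0.163, 0.0], [0.747, 0.157, -0.001], [0.744, 0.15, -0.001], [0.685, 0.023, 0.129]]
```

View pics/s3.png

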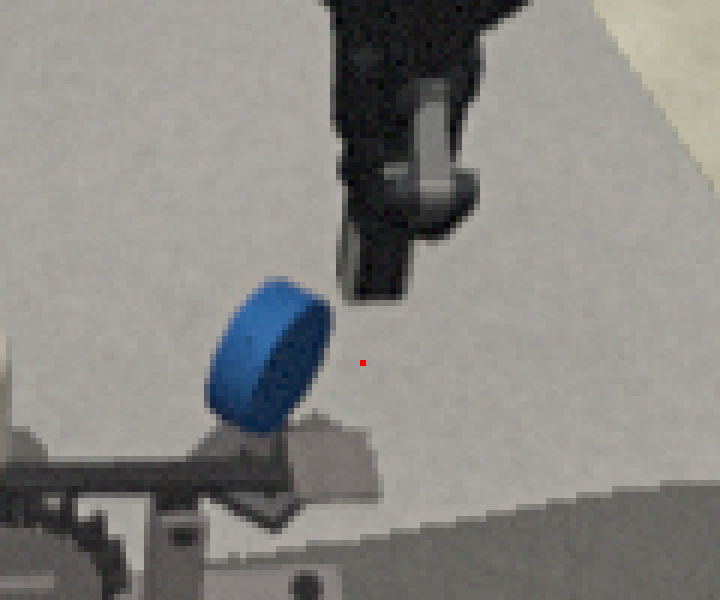

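```bash
python3 -c "
from h import *
c=cams.camera('side'); o=manip.get_obs(); p0=o['position']; X=cloud(c).reshape(-1,3)
d=X-O; s=np.c_[d@ex,d@ey,X[:,2]]
q=s[(abs(s[:,0]+.145)<.03)&(abs(s[:,1])<.04)&(s[:,2]>.18)&(s[:,2]<.235)]
print((p0-O)@ex,(p0-O)@ey,p0)
print(len(q),np.round(np.percentile(q,[0,5,50,95,100],axis=0),4))
lo=q[q[:,2]<.215]; print(np.round(lo[np.argsort(lo[:,2])][::4],3).tolist())"
```

```text
-0.14739589181650609 -0.001758055619428201 [0.67766851 0.01466976 0.17219631]
114 [[-0.1571 -0.0099  0.2069]
 [-0.1557 -0.0033  0.2098]
 [-0.1419  0.0079  0.2236]
 [-0.1352  0.0128  0.2338]
 [-0.1345  0.0136  0.2348]]
[[-0.154, 0.003, 0.207], [-0.15, 0.005, 0.209], [-0.156, 0.005, 0.211], [-0.138, 0.005, 0.212], [-0.136, -0.007, 0.214]]
```

```bash
python3 -m handwheel '15 -1 0 0 0 0 0; 12 0 0 0 0 0 0; 6 0 0 0 0 0 0;0 0 0 0 0 0 0'; python3 -m handwheel '4 0 0 0 0 0 0;4 0 0 0 0 0 0;4 0 0 0 0 0 0;0 0 0 0 0 0 0'
python3 -c "
from h import *
c=cams.camera('side'); o=manip.get_obs(); p0=o['position']; X=cloud(c).reshape(-1,3)
print(p0,o['ft_force'])
d=X-O; s=np.c_[d@ex,d@ey,X[:,2]]
q=s[(abs(s[:,0]+.145)<.03)&(abs(s[:,1])<.04)&(s[:,2]>.125)&(s[:,2]<.23)]
q=q[np.argsort(q[:,2])];print(np.round(q[::8],3).tolist())
cv2.imwrite('pics/s4.png',cv2.resize(c['color'][100:220,240:380],None,fx=5,fy=5,interpolation=0))"
```

```text
clock: 4.0
position: [0.6757, 0.0139, 0.1356]
ee_rot: [0.067, 0.705, -0.067, 0.703]
ft_force: [1.2, -0.4, 0.7]
grip_width: 0.0
clock: 4.4
position: [0.6763, 0.0137, 0.1247]
ee_rot: [0.067, 0.704, -0.067, 0.704]
ft_force: [-0.2, -0.1, -0.4]
grip_width: 0.001
[0.67641523 0.01374472 0.12500205] [ 1.27621941 -1.22818927  0.31154535]
[[-0.131, 0.015, 0.125], [-0.116, -0.002, 0.126], [-0.115, 0.004, 0.127], [-0.132, 0.006, 0.128], [-0.145, 0.015, 0.128], [-0.132, 0.015, 0.128], [-0.149, 0.016, 0.129], [-0.136, -0.01, 0.129], [-0.142, 0.008, 0.129], [-0.134, 0.002, 0.129], [-0.138, -0.01, 0.129], [-0.127, 0.01, 0.129], [-0.119, 0.007, 0.13], [-0.145, 0.011, 0.13], [-0.128, 0.002, 0.13], [-0.147, -0.014, 0.13], [-0.14, -0.009, 0.13], [-0.142, 0.003, 0.13], [-0.151, -0.011, 0.131], [-0.129, -0.009, 0.131], [-0.127, -0.009, 0.131], [-0.13, 0.003, 0.131], [-0.154, 0.005, 0.131], [-0.126, -0.002, 0.132], [-0.144, -0.007, 0.132], [-0.129, 0.01, 0.132], [-0.153, 0.007, 0.163], [-0.138, 0.005, 0.167], [-0.136, 0.008, 0.17], [-0.147, 0.011, 0.172], [-0.147, 0.009, 0.173], [-0.14, 0.013, 0.174], [-0.134, 0.001, 0.177], [-0.155, 0.004, 0.179], [-0.146, 0.011, 0.18], [-0.155, 0.004, 0.181], [-0.148, 0.012, 0.184], [-0.141, 0.014, 0.186], [-0.149, 0.014, 0.188], [-0.135, 0.001, 0.19], [-0.134, -0.004, 0.202], [-0.135, 0.028, 0.205], [-0.134, 0.011, 0.208], [-0.142, 0.005, 0.209], [-0.157, 0.034, 0.212], [-0.136, 0.014, 0.213], [-0.134, 0.031, 0.215], [-0.136, 0.013, 0.22], [-0.13, 0.014, 0.223], [-0.133, 0.039, 0.225], [-0.142, 0.016, 0.227], [-0.162, 0.013, 0.228], [-0.129, -0.008, 0.229], [-0.138, 0.016, 0.229]]
```

View pics/s4.png

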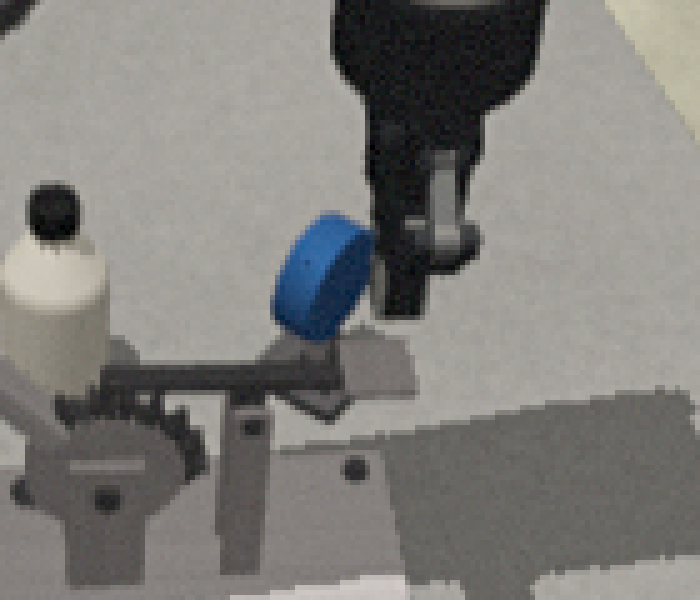

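The side view shows the fingertips at about (400,318), still some 30 mm above the tab at (380,365). They are higher than the reported TCP, so I'll find the tab by force.

```bash
python3 -m handwheel '10 0 0 0 0 0 0; 10 0 0 0 0 0 0; 3 0 0 0 0 0 0;0 0 0 0 0 0 0'; python3 -m handwheel '3 0 0 0 0 0 0;3 0 0 0 0 0 0;0 0 0 0 0 0 0';python3 -m handwheel '3 0 0 0 0 0 0;3 0 0 0 0 0 0;0 0 0 0 0 0 0'
```

```text
clock: 4.85
position: [0.676, 0.0138, 0.1012]
ee_rot: [0.067, 0.705, -0.067, 0.703]
ft_force: [-0.4, -0.0, -0.3]
grip_width: -0.0
clock: 5.15
position: [0.6764, 0.0137, 0.096]
ee_rot: [0.067, 0.704, -0.067, 0.704]
ft_force: [0.8, 1.0, -1.2]
grip_width: -0.001
clock: 5.45
position: [0.6771, 0.0136, 0.0905]
ee_rot: [0.067, 0.704, -0.067, 0.704]
ft_force: [2.2, -0.1, 1.7]
grip_width: -0.001
```

```bash
python3 -m handwheel '3 0 0 0 0 0 0;3 0 0 0 0 0 0;0 0 0 0 0 0 0';python3 -m handwheel '3 0 0 0 0 0 0;2 0 0 0 0 0 0;0 0 0 0 0 0 0'; python3 -c "
from h import *
c=cams.camera('side'); o=manip.get_obs(); p0=o['position']
print(p0,o['ft_force'])
cv2.imwrite('pics/s5.png',cv2.resize(c['color'][100:220,240:380],None,fx=5,fy=5,interpolation=0))"
```

```text
clock: 5.75
position: [0.6765, 0.0137, 0.0839]
ee_rot: [0.067, 0.704, -0.067, 0.704]
ft_force: [2.2, -0.3, 2.0]
grip_width: 0.006
clock: 6.05
position: [0.6766, 0.0137, 0.0791]
ee_rot: [0.067, 0.704, -0.067, 0.704]
ft_force: [3.1, -0.9, 1.7]
grip_width: 0.001
[0.67651087 0.01373877 0.07915326] [ 3.30598432 -0.36727047  2.88614309]
```

View pics/s5.png

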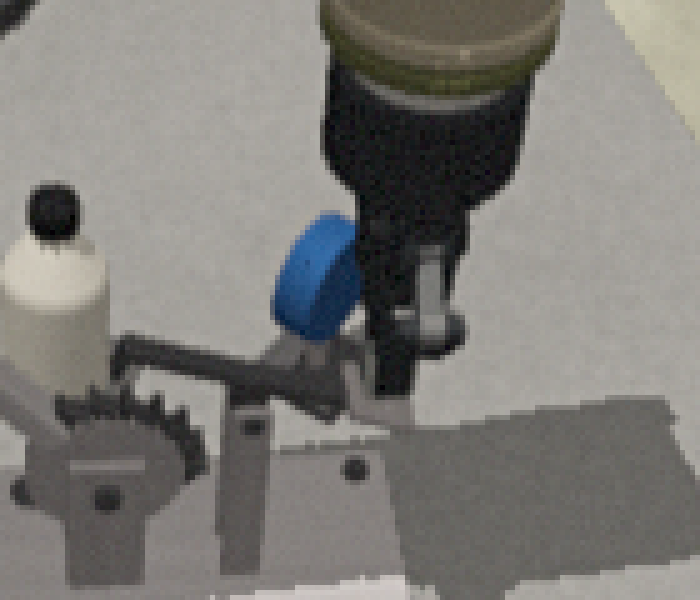

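The pawl has tipped. The hook at (120,350) is off the teeth, and the tip is on the tab at (395,395). I'll continue to the stop.

```bash
python3 -m handwheel '2 0 0 0 0 0 0;2 0 0 0 0 0 0;0 0 0 0 0 0 0';python3 -m handwheel '2 0 0 0 0 0 0;0 0 0 0 0 0 0'; python3 -m handwheel '1 0 0 0 0 0 0;0 0 0 0 0 0 0'
```

```text
clock: 6.4
position: [0.6769, 0.0137, 0.0779]
ee_rot: [0.067, 0.704, -0.067, 0.704]
ft_force: [-5.8, 1.2, 20.7]
grip_width: -0.003
clock: 6.6
position: [0.6781, 0.0137, 0.0772]
ee_rot: [0.068, 0.703, -0.067, 0.705]
ft_force: [-4.0, -1.7, 25.4]
grip_width: 0.0
clock: 6.8
position: [0.6785, 0.0137, 0.0769]
ee_rot: [0.068, 0.702, -0.066, 0.706]
ft_force: [-4.3, -1.4, 29.4]
grip_width: 0.001
```

```bash
python3 -m handwheel '-6 0 0 0 0 0 0;-20 0 0 0 0 0 0;-45 0 0 0 0 0 0;-45 0 0 0 0 0 0;-45 0 0 0 0 0 0;-20 0 0 0 0 0 0;0 0 0 0 0 0 0'; python3 -c "
from h import *
c=cams.camera('side'); o=manip.get_obs(); p0=o['position']
print(p0,o['ft_force']); np.save('pics/side6.npy',c,allow_pickle=True)
X=cloud(c).reshape(-1,3); d=X-O; s=np.c_[d@ex,d@ey,X[:,2]]
q=s[(s[:,0]<-.125)&(s[:,0]>-.165)&(abs(s[:,1])<.02)&(s[:,2]>.09)&(s[:,2]<.15)]; print(len(q),np.polyfit(q[:,0],q[:,2],1),q.mean(0))
# pad: top side face
q=s[(s[:,0]<.14)&(s[:,0]>.03)&(abs(s[:,1])<.03)&(s[:,2]>.15)&(s[:,2]<.25)];print(len(q),q.max(0),q.min(0),np.polyfit(q[:,0],q[:,2],1))
cv2.imwrite('pics/s6.png',cv2.resize(c['color'][60:260,150:390],None,fx=3,fy=3))"
```

```text
clock: 7.5
position: [0.6771, 0.0138, 0.2564]
ee_rot: [0.067, 0.703, -0.067, 0.705]
ft_force: [-0.6, 0.3, 0.7]
grip_width: 0.0
[0.67634918 0.01384122 0.25383388] [-0.21977694 -0.20690094 -0.33034591]
167 [0.32937553 0.15892039] [-0.14167182  0.00247412  0.11225716]
838 [0.10329276 0.02640742 0.23162178] [ 0.03136364 -0.02265401  0.15001768] [1.18519912 0.11012227]
```

View pics/s6.png

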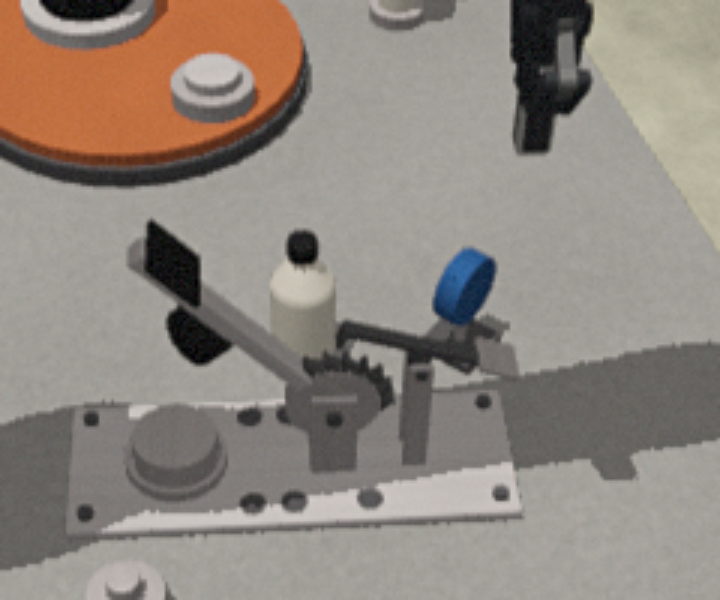

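```bash
python3 -m handwheel '0 0 -40 0 0 0 0;0 0 -45 0 0 0 0;0 0 -45 0 0 0 0;0 0 -45 0 0 0 0;0 0 -35 0 0 0 0;0 0 0 0 0 0 0;0 0 0 0 0 0 0'; cat > st.py <<'E'
from h import *
o=manip.get_obs(); p=o['position']
print('station xyz',np.round([(p-O)@ex,(p-O)@ey,p[2]],4),'F',np.round(o['ft_force'],1),o['clock'])
goal(S(.065,0,.18),np.column_stack([[0,0,-1],-ey,-ex]))
E
python3 st.py
python3 -c "
from h import *
th=np.linspace(.87,0,12)
for t in th:
    print(round(t,3),np.round([1000*(-.030-.011+.175*np.cos(t)-.013*np.sin(t)),1000*(.075-.036+.175*np.sin(t)+.013*np.cos(t))],1))
c=cams.camera('side');cv2.imwrite('pics/s7.png',cv2.resize(c['color'][60:260,150:390],None,fx=3,fy=3))"
```

```text
clock: 8.25
position: [0.4692, 0.0537, 0.2522]
ee_rot: [0.066, 0.705, -0.067, 0.703]
ft_force: [-0.1, -0.4, -0.5]
grip_width: -0.001
station xyz [ 0.0647 -0.0006  0.2522] F [-0.1 -0.4 -0.5] 8.25
pos [0.4692 0.0537 0.2522] F [-0.1 -0.4 -0.5] t 8.25 g -0.0
tool axes
 [[-0.002  0.187  0.982]
 [ 0.     0.982 -0.187]
 [-1.    -0.    -0.002]]
shift mm (tool) [72.2 -0.6 -0.1]
turn [ 0.002 -0.002  0.   ]
0.87 [ 61.9 181.1]
0.791 [ 72.8 172.6]
0.712 [ 83.  163.2]
0.633 [ 92.4 153. ]
0.554 [101.  142.1]
0.475 [108.7 130.5]
0.395 [115.5 118.4]
0.316 [121.3 105.8]
0.237 [126.   92.8]
0.158 [129.8  79.4]
0.079 [132.4  65.8]
0.0 [134.  52.]
```

View pics/s7.png

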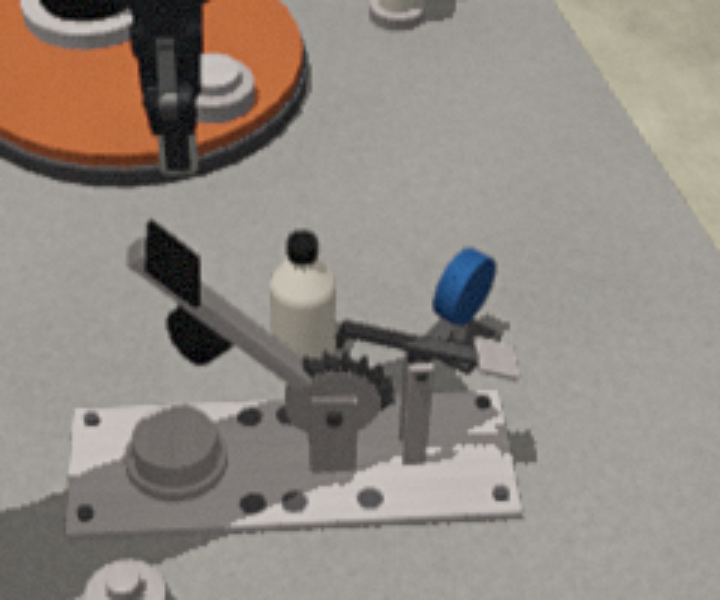

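Fingertips at about (178,172), directly above the pad (173,262), and everything else is where it was. Lowering to contact.

```bash
python3 -m handwheel '25 0 0 0 0 0 0;25 0 0 0 0 0 0;10 0 0 0 0 0 0;0 0 0 0 0 0 0';python3 st.py|head -1; python3 -m handwheel '5 0 0 0 0 0 0;4 0 0 0 0 0 0;0 0 0 0 0 0 0';python3 st.py|head -1;python3 -m handwheel '4 0 -4 0 0 0 0;4 0 -4 0 0 0 0;0 0 0 0 0 0 0';python3 st.py|head -1
python3 -c "
from h import *
c=cams.camera('side');cv2.imwrite('pics/s8.png',cv2.resize(c['color'][60:260,150:390],None,fx=3,fy=3))"
```

```text
clock: 8.7
position: [0.4698, 0.0528, 0.1916]
ee_rot: [0.067, 0.705, -0.068, 0.703]
ft_force: [0.3, 0.3, 1.1]
grip_width: -0.002
station xyz [6.400e-02 1.000e-04 1.916e-01] F [0.3 0.3 1.1] 8.7
clock: 9.0
position: [0.4705, 0.0533, 0.1843]
ee_rot: [0.067, 0.704, -0.067, 0.704]
ft_force: [0.2, -0.1, 0.2]
grip_width: -0.0
station xyz [ 0.0634 -0.0006  0.1843] F [ 0.2 -0.1  0.2] 9.0
clock: 9.3
position: [0.4621, 0.0551, 0.1762]
ee_rot: [0.067, 0.704, -0.067, 0.704]
ft_force: [-0.1, 0.4, -0.6]
grip_width: -0.006
station xyz [ 0.0719 -0.0007  0.1762] F [-0.1  0.4 -0.6] 9.3
```

View pics/s8.png

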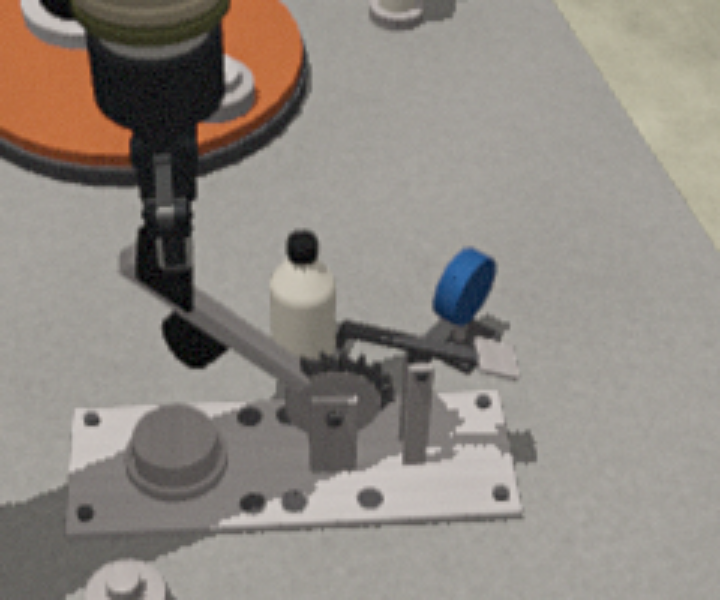

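```bash
python3 -m handwheel '6 0 -5 0 0 0 0;6 0 -5 0 0 0 0;5 0 -5 0 0 0 0;5 0 -5 0 0 0 0;0 0 0 0 0 0 0';python3 st.py|head -1;python3 -m handwheel '6 0 -4 0 0 0 0;6 0 -4 0 0 0 0;6 0 -4 0 0 0 0;6 0 -4 0 0 0 0;0 0 0 0 0 0 0';python3 st.py|head -1
python3 -c "
from h import *
c=cams.camera('side');cv2.imwrite('pics/s9.png',cv2.resize(c['color'][60:260,150:390],None,fx=3,fy=3))"
```

```text
clock: 9.85
position: [0.4418, 0.0587, 0.1534]
ee_rot: [0.067, 0.704, -0.067, 0.703]
ft_force: [-0.1, -0.2, 0.2]
grip_width: -0.001
station xyz [ 0.0926 -0.0004  0.1534] F [-0.1 -0.2  0.2] 9.85
clock: 10.35
position: [0.4261, 0.0616, 0.1292]
ee_rot: [0.067, 0.704, -0.067, 0.703]
ft_force: [0.4, -0.1, 0.3]
grip_width: -0.001
station xyz [ 0.1085 -0.0003  0.1292] F [ 0.4 -0.1  0.3] 10.35
```

View pics/s9.png

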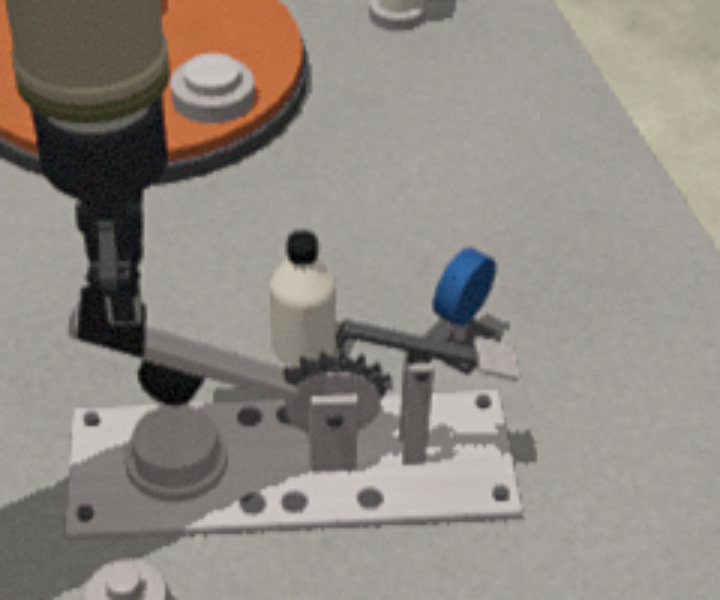

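```bash
python3 -m handwheel '6 0 -4 0 0 0 0;6 0 -3 0 0 0 0;6 0 -3 0 0 0 0;6 0 -2 0 0 0 0;6 0 -2 0 0 0 0;6 0 -2 0 0 0 0;0 0 0 0 0 0 0';python3 st.py|head -1;python3 -m handwheel '6 0 -2 0 0 0 0;6 0 -2 0 0 0 0;6 0 -1 0 0 0 0;6 0 -1 0 0 0 0;0 0 0 0 0 0 0';python3 st.py|head -1
python3 -c "
from h import *
c=cams.camera('side');cv2.imwrite('pics/s10.png',cv2.resize(c['color'][60:260,150:390],None,fx=3,fy=3))"
```

```text
clock: 11.1
position: [0.4106, 0.0646, 0.0933]
ee_rot: [0.067, 0.704, -0.067, 0.703]
ft_force: [-0.7, -0.2, -0.6]
grip_width: -0.004
station xyz [ 0.1243 -0.0004  0.0933] F [-0.7 -0.2 -0.6] 11.1
clock: 11.6
position: [0.4048, 0.0657, 0.0693]
ee_rot: [0.067, 0.704, -0.067, 0.703]
ft_force: [-0.7, 0.7, 0.4]
grip_width: 0.0
station xyz [ 0.1302 -0.0003  0.0693] F [-0.7  0.7  0.4] 11.6
```

View pics/s10.png

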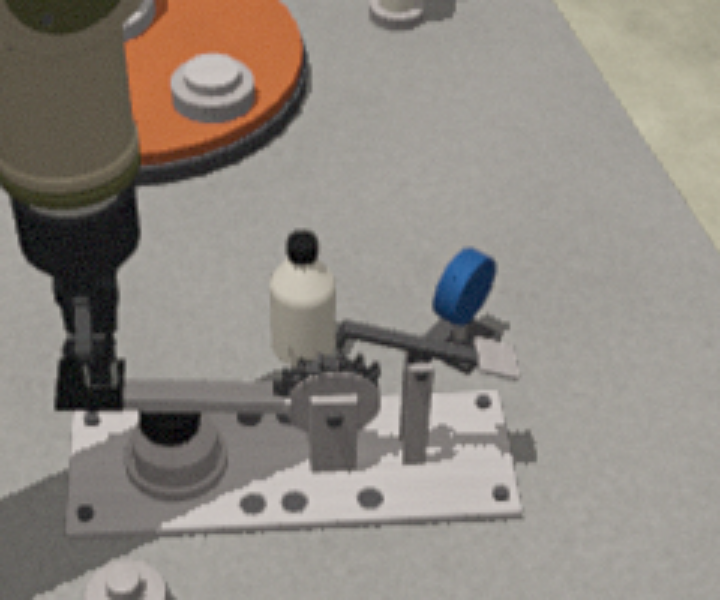

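The arm is close to level and the foot at (168,428) is nearly on the puck. Finishing in small steps against the force reading.

```bash
python3 -m handwheel '4 0 -1 0 0 0 0;4 0 0 0 0 0 0;4 0 0 0 0 0 0;0 0 0 0 0 0 0';python3 st.py|head -1;python3 -m handwheel '3 0 0 0 0 0 0;0 0 0 0 0 0 0';python3 st.py|head -1;python3 -m handwheel '2 0 0 0 0 0 0;0 0 0 0 0 0 0';python3 st.py|head -1
```

```text
clock: 12.05
position: [0.4042, 0.066, 0.0577]
ee_rot: [0.067, 0.704, -0.067, 0.704]
ft_force: [0.4, -0.7, 0.1]
grip_width: -0.0
station xyz [ 0.1308 -0.0005  0.0577] F [ 0.4 -0.7  0.1] 12.05
clock: 12.25
position: [0.4046, 0.066, 0.055]
ee_rot: [0.067, 0.704, -0.067, 0.704]
ft_force: [0.6, -0.4, -0.3]
grip_width: -0.004
station xyz [ 0.1305 -0.0005  0.055 ] F [ 0.6 -0.4 -0.3] 12.25
clock: 12.45
position: [0.4046, 0.066, 0.0532]
ee_rot: [0.067, 0.704, -0.067, 0.704]
ft_force: [-0.3, 0.5, -0.4]
grip_width: 0.005
station xyz [ 0.1305 -0.0005  0.0532] F [-0.3  0.5 -0.4] 12.45
```

```bash
python3 -m handwheel '2 0 0 0 0 0 0;0 0 0 0 0 0 0';python3 -m handwheel '2 0 0 0 0 0 0;0 0 0 0 0 0 0';python3 -m handwheel '1 0 0 0 0 0 0;0 0 0 0 0 0 0'
python3 -c "
from h import *
c=cams.camera('side');cv2.imwrite('pics/s11.png',cv2.resize(c['color'][140:240,150:270],None,fx=6,fy=6))"
```

```text
clock: 12.65
position: [0.4047, 0.0661, 0.0529]
ee_rot: [0.067, 0.704, -0.067, 0.704]
ft_force: [-12.6, -3.0, 30.8]
grip_width: 0.001
clock: 12.85
position: [0.4048, 0.0662, 0.0527]
ee_rot: [0.068, 0.704, -0.067, 0.704]
ft_force: [-25.7, -5.4, 60.9]
grip_width: -0.001
clock: 13.05
position: [0.4048, 0.0662, 0.0526]
ee_rot: [0.068, 0.704, -0.067, 0.703]
ft_force: [-32.1, -8.5, 77.1]
grip_width: -0.002
```

View pics/s11.png

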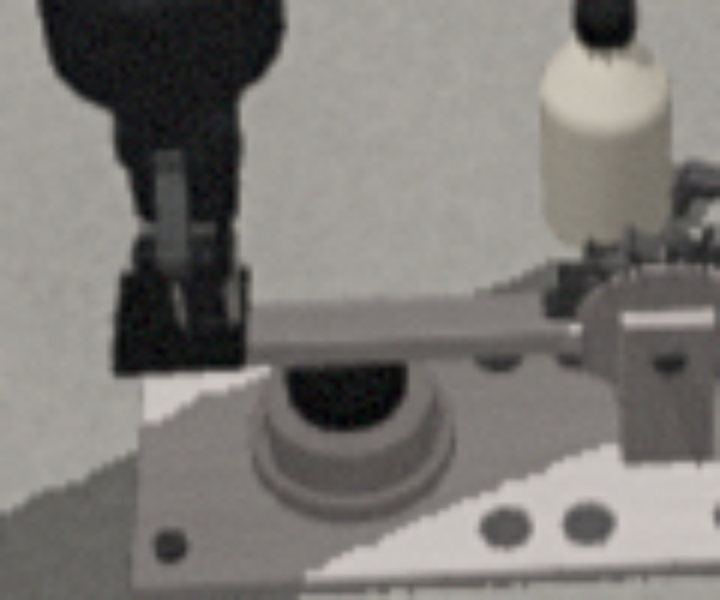

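The foot (345,420) sits on the puck, and the force rose to 77 N, so it has bottomed out. Backing straight up, then checking.

```bash
python3 -m handwheel '-3 0 0 0 0 0 0;-5 0 0 0 0 0 0;-30 0 0 0 0 0 0;-45 0 0 0 0 0 0;-45 0 0 0 0 0 0;-45 0 0 0 0 0 0;0 0 0 0 0 0 0'
python3 -m handwheel '0 40 0 0 0 0 0;0 45 0 0 0 0 0;0 45 0 0 0 0 0;0 45 0 0 0 0 0;0 45 0 0 0 0 0;0 40 0 0 0 0 0;0 0 0 0 0 0 0'
python3 - <<'E'
from h import *
im=[]
for n in("side","top"):
    c=cams.camera(n); X=cloud(c); c0=np.load(f"pics/{n}0.npy",allow_pickle=True).item()
    im.append(cv2.resize(c["color"][100:280,150:360],(400,343)))
    for t in("puck","bottle","weight","gauge"):
        for o in cams.outline_of(n,t)[:1]:
            m=o["region"]&(c["depth"]>0); print(n,t,round(o["conf"],2),np.round(np.median(X[m],0),3))
    s=X.reshape(-1,3); d=s-O; s=np.c_[d@ex,d@ey,s[:,2]]
    q=s[(s[:,0]<-.127)&(s[:,0]>-.165)&(abs(s[:,1])<.015)&(s[:,2]>.09)&(s[:,2]<.15)]; print("tab slope",len(q),np.polyfit(q[:,0],q[:,2],1)[0])
    q=s[(s[:,0]<.158)&(s[:,0]>.02)&(abs(s[:,1])<.009)&(s[:,2]>.07)&(s[:,2]<.12)]
    b=q[q[:,0]<.11]; print("bar",len(b),np.polyfit(b[:,0],b[:,2],1)); p=q[q[:,0]>.12]; print("pad z",len(p),np.median(p[:,2]))
cv2.imwrite("pics/fin.png",np.hstack(im)); print(manip.get_obs()["ft_force"],manip.get_obs()["clock"])
E
```

```text
clock: 13.8
position: [0.4073, 0.0667, 0.2268]
ee_rot: [0.069, 0.701, -0.066, 0.707]
ft_force: [-0.2, 0.2, -1.4]
grip_width: -0.002
clock: 14.5
position: [0.4521, 0.3267, 0.2194]
ee_rot: [0.065, 0.705, -0.065, 0.703]
ft_force: [-1.7, 0.2, -0.6]
grip_width: 0.001
side puck 0.66 [0.444 0.036 0.041]
side bottle 0.95 [0.566 0.146 0.066]
side weight 0.96 [ 0.391 -0.065  0.023]
side gauge 0.56 [0.688 0.124 0.068]
tab slope 140 0.34286935298738197
bar 277 [0.00401187 0.08129296]
pad z 114 0.08817472725995701
top puck 0.57 [0.447 0.05  0.045]
top bottle 0.6 [0.564 0.155 0.079]
top weight 0.63 [ 0.392 -0.054  0.024]
top gauge 0.91 [0.686 0.131 0.072]
tab slope 192 0.33041989506578767
bar 413 [-0.00493291  0.08310401]
pad z 186 0.08875323381590755
[-0.06727641  0.02907436 -0.48417545] 15.0
```

View pics/fin.png

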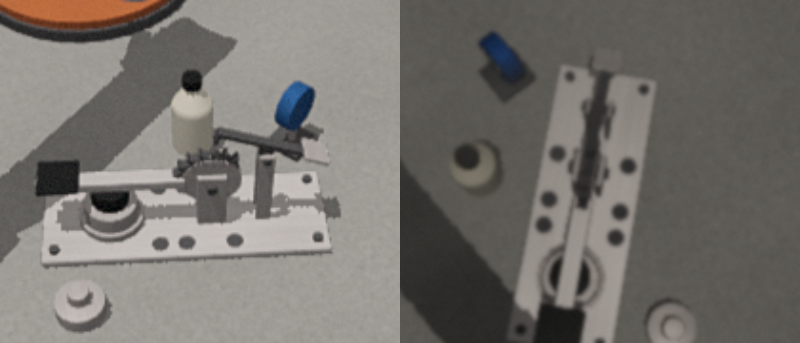

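```bash
python3 -c "
from h import *
print(hand_in())"
```

```text
the job is handed in; nothing more can be done
None
```

I pressed the pawl tab down to its stop, pushed the load arm down until the foot rested on the puck, backed the gripper clear, and handed the job in at about 15 s. No verdict was reported.

- **Pawl:** the tab bottomed out at 29 N. In the last pictures it slopes at about 0.32–0.33 rad, so the pawl is still free.
- **Load arm:** the foot bottomed out on the puck with the force rising to 77 N, under the 120 N limit. In the last pictures the bar's slope is within 0.005 of level and the pad is at about 88.5 mm, where 88 mm means level.
- **Surroundings:** the bottle, weight and gauge were within a few mm of where they started, apart from a 5 mm height difference in the visible surface of the bottle and gauge. The puck looks seated. It is partly hidden by the foot, so its measured position (about 13 mm off in x and 10 mm off in y) isn't comparable with the first one.
- **Robot:** it was touching nothing at hand-in, with force readings near zero.

Two readings disagreed with what I expected:
- **Fingertip height:** the shut fingertips sat about 35 mm higher than the reported tool position, in both the pictures and the contact heights. I worked from contact force and the pictures instead.
- **Push force:** the readings at the end of each move while the arm was swinging down stayed near zero, not the 2–5 N stated. The pictures showed the arm following the fingers.

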